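# Find the thread and screw the storage jar's lid home

## Task

The lid of the squat two-eared white storage jar is only lying on top of its thread. Without lifting it off, turn it backward (anticlockwise seen from above) until it drops into the thread start, with its grip bar in line with the jar's two ears, then screw it forward (clockwise) until it is fully home, and let go. Leave the canister and the mug where they stand.

Things in the scene. Friction and masses are not known exactly. Their poses are not given: they have to be found in the camera images.
- lid_grip (a point): Middle of the black bar (50 along x, 14 thick along y, 30 high) on the loose 68 mm round lid, on its axis, 15 above the lid's top, z up. Start: 134 above worktop, bar 45-70 deg clockwise (from above) of the ears' line. In line with it (within 12 deg) lid drops 11 mm (falls if let go, else lower it). Clockwise it then sinks 4 mm in 45 deg; firm stop at 55 deg = home, 119 above worktop. 90 g.
- jar_ear (a point): Middle of one of two opposite ear handles of the squat white jar (92 mm across, 124 over ears, rim 100 high), fixed to the worktop by its rubber foot. x points outward, z up; this point is 41 above the worktop, and the axis of jar and lid is 57 mm back along -x. The two thread starts lie over the ears (same after a half turn): the lid's two lugs, under the ends of its bar, drop there.
- canister: Bystander: tall beige round canister with a small round knob on its lid, 102 mm across, 140 mm high; origin at the centre of its underside. Not to be moved.
- mug: Bystander: striped mug of 83 mm with a handle, 100 mm high; origin at the centre of its underside. Not to be moved.
There are look-alikes about, which are no part of the job. There is more than one size of the part that bears lid_grip; the job needs the larger.

How it is judged:
On the way:
1. the lid is turned back in line with the ears (within 20 degrees) and has dropped into the thread start (at least 9 mm) (z of lid_grip in the frame of jar_ear below 0.084 m and angle between the x axis of lid_grip and the x axis of jar_ear, either way round below 0.35 rad), for 0.1 s.
At the end, for the whole second after the job is handed in: The lid is level (within 3 degrees) and fully down on the jar (within 1.5 mm of its home height, 15 mm lower than at the start), its bar turned at least 42 degrees clockwise of the line of the ears (the stop is at 55) (z of lid_grip in the frame of jar_ear below 0.0795 m and y of jar_ear in the frame of lid_grip above 0.038 m and x of jar_ear in the frame of lid_grip above 0.01 m and angle between lid_grip's own z axis and vertical below 0.06 rad); the robot touches nothing.
It fails at once if the lid was lifted off (raised more than 12 mm from where it lay) (z of lid_grip in the frame of jar_ear above 0.105 m).
It fails at once if the lid was turned forward (more than 85 degrees clockwise of the ears) while still on top of the thread (z of lid_grip in the frame of jar_ear above 0.087 m and x of jar_ear in the frame of lid_grip below 0.005 m).
It fails at once if the canister or the mug was moved more than 25 mm (distance of any of canister, mug from where it was at the start of the episode above 0.025 m).
It also fails if it takes over 48 s, if anything falls off the work surface, if the arm or the gripper's body presses on something with over 40 N, if the wrist force passes 120 N, or if a joint passes its speed limit or range.

## Robot

A 6-joint arm with a two-finger parallel gripper is mounted at the origin on a cart in front of the work surface, level with it; the furniture and walls round the work are solid. World frame = base frame: x ahead of the robot, y to its left, z up, the work surface at z = 0. Lengths are in m, angles in rad, forces in N, time in s.
With the tool pointing down it reaches from about 0.375 to 0.925 m from the base axis. Payload 5.7 kg.
Tool frame: the origin (TCP) lies midway between the tips of the shut fingers; the grasp point (between the pads) lies 19 mm behind it; z points along the fingers, y is the line along which they close (so a half turn about z gives the same grasp; the last joint's range is limited). The gripper opens to 88 mm and grips with 3 to 60 N. Pads are 20 mm wide; open, the fingers measure 115 mm over their backs; the gripper's body (75 mm by 178 mm) begins 61 mm behind the grasp point.
Start: joints at [1.186, 0.359, 1.51, -0, 1.272, -0.115], TCP at [0.16, 0.578, 0.223] pointing down, gripper open.
Joint ranges: [-2.97, 2.97], [-1.01, 2.36], [0.21, 2.38], [-0.96, 4.11], [0.2, 2.71], [-2.98, 2.98]. Speed limits (rad/s): [2.39, 2.39, 3.14, 3.14, 3.14, 3.14].

## Interface

Orientations are given as a unit quaternion [x, y, z, w].
In Python, from bench import move_ptp, servo_line, goto_joints, move_gripper, sleep, inverse_kinematics, capture, PlanningError, close_job, spot_in, silhouettes, current_clock, current_joint_pos, current_qvel, current_joint_torque, current_position, current_orientation, current_force, current_torque, current_finger_gap, current_grip_force gives the robot as it stands. Calls block until the motion is done:
- move_ptp(position, orientation): joint-space move of the TCP to a pose.
- servo_line(position, orientation=None, rate=0.15, contact_N=None): straight line of the TCP; orientation=None keeps the orientation; rate is the mean speed in m/s. With contact_N (N) it stops when the force on the tool has changed by that much, and returns True; else False.
- goto_joints(angles): joint-space move.
- move_gripper(opening): finger opening in m; the grip force is fixed at half the most; returns when the fingers have stopped.
- sleep(seconds).
- inverse_kinematics(position, orientation): joint angles nearest the present ones, or None.
- capture(name): name is "scene" or "top"; returns a dict with "image" (400x640x3 uint8, blue, green, red), "range_z" (400x640 float32, m along the optical axis (not along the pixel's ray), 0 where there is no reading), "intrinsics" (3x3 intrinsics, pixels), "R" (3x3) and "t" (3): a world point X has camera coordinates R X + t. Camera axes: x right, y down, z forward; pixel columns grow to the right and rows downward; lengths in m; the calibration is good to about 2 mm. A picture is of the moment at which its call begins.
A pose or a line that the arm cannot do raises PlanningError and nothing moves.
- close_job(): hands the job in; it is judged then, once.
Trained networks look in the newest picture that a camera, given by its name, has taken for a name from the list of things; names that differ only in an ending like _2 or _b are one class to them, and where a whole thing is asked for, a point or a joint stands for the part that bears it (a point fixed in the world has none). Each returns a list of dicts, best first, with "conf" (0 to 1); they miss things now and then, are a little off and sometimes report something else, mostly with a low value. They report only what shows in the picture. A call takes as long as a camera call. They do not tell look-alikes from the thing itself.
- spot_in(camera, query): "xy" ([column, row] in pixels, amid what is visible of it).
- silhouettes(camera, query): "region" (400x640 bool, what is visible of it) and "xy" ([column, row] in pixels, amid what is visible of it).
Readings, each from a call of its own:
- current_clock(): time.
- current_joint_pos(): joint angles.
- current_qvel(): joint speeds.
- current_joint_torque(): joint torques, N m.
- current_position(): TCP position.
- current_orientation(): TCP orientation.
- current_force(): force on the tool from outside, world axes, zero at the start.
- current_torque(): the same for the moment, N m.
- current_finger_gap(): finger opening in m.
- current_grip_force(): force on a finger pad.
Only numpy, scipy, OpenCV 4.12 (cv2) and the standard library are available. Lean on these libraries where they do the work, as an engineer would, in place of code of your own. Each camera call takes 0.05 s, during which the arm holds its last target. There are 200 camera calls.

## Working session

There is one attempt and no reset: what is moved stays moved. The work goes in short steps, each a Python script; the robot and the scene stay as the last script left them, time stands still between calls to the robot, and variables do not carry over. Pictures are saved under pics/ and viewed, at most 10 in all, crops included, and the job is handed in when it is done.

```bash
mkdir -p pics
cat > h.py <<'E'
import numpy as np, cv2
from bench import *
def world(c,mask):
    v,u=np.nonzero(mask&(c["range_z"]>0)); z=c["range_z"][v,u]
    K=np.array(c["intrinsics"]); p=np.stack([u,v,np.ones_like(u)])*z
    return ((np.linalg.inv(K)@p).T-np.array(c["t"]))@np.array(c["R"])
E
python3 - <<'E'
from h import *
for cam in("scene","top"):
    c=capture(cam); cv2.imwrite(f"pics/{cam}0.png",c["image"])
    print(cam,-np.array(c["R"]).T@np.array(c["t"]))
    for q in("lid_grip","jar_ear","canister","mug"):
        for d in silhouettes(cam,q):
            P=world(c,d["region"]); 
            if len(P): print(q,round(d["conf"],2),np.round(d["xy"]),len(P),np.median(P,0).round(3),P.min(0).round(3),P.max(0).round(3))
print(current_clock(),current_orientation(),current_finger_gap())
E
```

```text
scene [-3.51638002e-04 -4.51656816e-01  7.76649375e-01]
lid_grip 0.66 [226. 168.] 817 [0.48  0.05  0.118] [ 0.455  0.026 -0.005] [0.62  0.151 0.15 ]
jar_ear 0.57 [230. 197.] 1344 [0.464 0.038 0.05 ] [ 0.422  0.012 -0.002] [0.562 0.111 0.085]
canister 0.95 [283. 207.] 2854 [ 0.465 -0.107  0.112] [ 0.437 -0.142 -0.006] [0.637 0.029 0.138]
mug 0.73 [365. 241.] 2058 [ 0.485 -0.294  0.063] [ 0.424 -0.333 -0.005] [ 0.566 -0.221  0.101]
top [ 0.41635412 -0.15108863  1.02979007]
lid_grip 0.68 [439. 182.] 441 [ 0.539 -0.403  0.019] [ 0.518 -0.431 -0.002] [ 0.567 -0.383  0.043]
lid_grip 0.56 [207. 209.] 1013 [0.49  0.059 0.12 ] [0.458 0.029 0.098] [0.523 0.094 0.152]
jar_ear 0.62 [223. 212.] 1086 [0.48  0.037 0.056] [ 0.425  0.012 -0.004] [0.557 0.096 0.119]
canister 0.77 [288. 206.] 2379 [ 0.489 -0.09   0.123] [ 0.44  -0.139 -0.004] [ 0.546 -0.024  0.142]
mug 0.91 [389. 205.] 1745 [ 0.491 -0.296  0.051] [ 0.43  -0.336 -0.005] [ 0.534 -0.25   0.105]
0.5 [ 1.34496069e-01  9.90914124e-01 -7.01122137e-05 -3.09003698e-05] 0.0878376457761937
```

View pics/scene0.png

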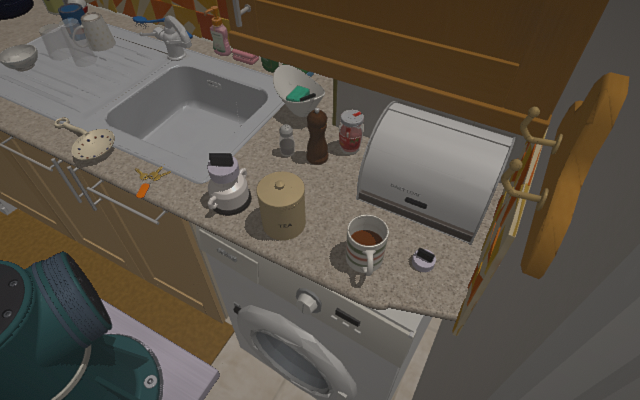

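View pics/top0.png

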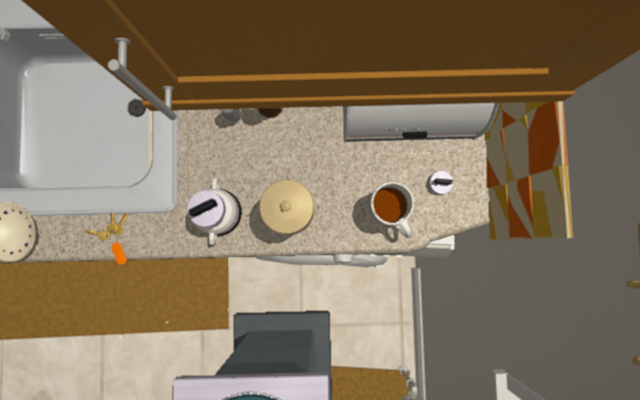

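The scene picture shows the two-eared jar at about (228,185) with its dark bar at (220,160), the canister at (283,207) and the mug at (366,243). A small look-alike lid is at (424,260). In the top picture the jar's ears are at about (214,184) and (211,240), and the bar runs from (192,212) to (217,203), about 67° clockwise of the ears. Next I'll measure the exact axis and angles.

Run:
```python
from h import *
def ang(P):
    w,V=np.linalg.eigh(np.cov(P.T)); a=np.degrees(np.arctan2(V[1,1],V[0,1])); return (a+90)%180-90,2*np.sqrt(3*w)
for cam in("top","scene"):
    c=capture(cam); P=world(c,c["range_z"]>0)
    N=P[(abs(P[:,0]-.49)<.09)&(P[:,1]>-.02)&(P[:,1]<.15)]
    bar=N[(N[:,2]>.135)&(N[:,2]<.155)]
    lid=N[(N[:,2]>.113)&(N[:,2]<.124)]
    b=bar[bar[:,2]>.144][:,:2]
    print(cam,"bar",len(b),((b.min(0)+b.max(0))/2).round(4),b.mean(0).round(4),ang(b),np.median(bar[bar[:,2]>.144][:,2]))
    (cx,cy),r=cv2.minEnclosingCircle(lid[:,:2].astype(np.float32)); print("lid",cx,cy,r,len(lid),np.median(lid[:,2]))
    o=b.mean(0); rr=np.hypot(*(N[:,:2]-o).T)
    e=N[(rr>.05)&(rr<.068)&(N[:,2]>.02)&(N[:,2]<.075)]
    for s in(1,-1):
        k=e[(e[:,0]-o[0])*s>0.03]
        if len(k): print("ear",len(k),k.mean(0).round(4),np.degrees(np.arctan2(*(s*(k[:,:2].mean(0)-o))[::-1])))
    cv2.imwrite(f"pics/{cam}1.png",cv2.resize(c["image"][150:260,150:350],None,fx=4,fy=4,interpolation=cv2.INTER_CUBIC))
```

```text
top bar 211 [0.4909 0.0628] [0.4906 0.0626] (np.float64(-65.01188707934591), array([0.0139033 , 0.04939547])) 0.1487362883661609
lid 0.4912610352039337 0.06296905875205994 0.034108683466911316 761 0.11884681694500318
ear 58 [0.548  0.0585 0.0503] -4.0825731901461335
ear 57 [0.4328 0.0643 0.049 ] -1.652940769521748
scene bar 114 [0.4877 0.061 ] [0.488 0.06 ] (np.float64(-63.83932949910127), array([0.01398155, 0.05030368])) 0.1473022869230483
lid 0.4882432520389557 0.060184966772794724 0.033938441425561905 339 0.11738249419872301
ear 44 [0.5471 0.0561 0.0453] -3.749363105535514
ear 67 [0.429  0.0625 0.0448] -2.41770355602658
```

View pics/top1.png

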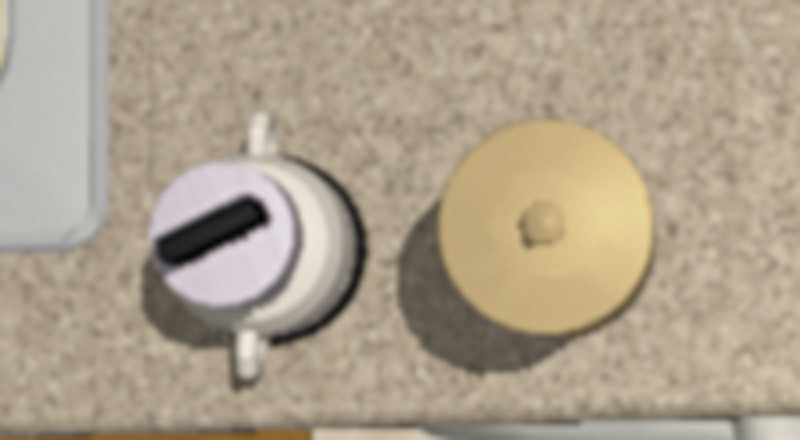

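The top crop shows the lid's bar at crop (212,230) and the ears at (262,135) and (245,358). The canister is clear to the right at (545,225). The measured sizes agree: bar 49×14 mm, lid radius 34 mm, bar top at 0.148. Next I'll plan the wrist range and then approach.

```bash
cat >> h.py <<'E'
from scipy.spatial.transform import Rotation as Ro
AX=np.array([.490,.0616])
def Q(yaw): return (Ro.from_euler('z',yaw,degrees=True)*Ro.from_euler('x',180,degrees=True)).as_quat()
def st(s=""):
    q=current_orientation(); x=Ro.from_quat(q).as_matrix()[:,0]
    print(s,"t%.1f"%current_clock(),np.round(current_position(),4),"yaw%.1f"%np.degrees(np.arctan2(x[1],x[0])),"F",np.round(current_force(),1),"M",np.round(current_torque(),2),"gap%.4f"%current_finger_gap(),"grip%.1f"%current_grip_force(),flush=True)
E
python3 - <<'E'
from h import *
for off in(0,180):
    for y in(-64.5,-3,10,-62):
        q=inverse_kinematics([*AX,.12],Q(y+off)); print(off,y,None if q is None else np.round(q,2))
off=180
q=inverse_kinematics([*AX,.23],Q(-64.5+off))
if q is None or abs(q[5])>2.9: off=0
print("using",off)
move_ptp([*AX,.23],Q(-64.5+off)); move_gripper(.04)
st()
E
```

```text
0 -64.5 [-0.01  0.33  1.85 -0.    0.95  2.68]
0 -3 [-0.01  0.33  1.85 -0.    0.95  1.61]
0 10 [-0.01  0.33  1.85 -0.    0.95  1.38]
0 -62 [-0.01  0.33  1.85 -0.    0.95  2.64]
180 -64.5 [-0.01  0.33  1.85  0.    0.95 -0.46]
180 -3 [-0.01  0.33  1.85  0.    0.95 -1.53]
180 10 [-0.01  0.33  1.85  0.    0.95 -1.76]
180 -62 [-0.01  0.33  1.85  0.    0.95 -0.5 ]
using 180
 t3.7 [0.49   0.0616 0.23  ] yaw115.5 F [-1.2 -0.4 -0.2] M [-0.    0.05  0.02] gap0.0400 grip0.0
```

Run:
```python
from h import *
print(servo_line([*AX,.124],Q(115.5),rate=.08,contact_N=4)); st("down")
z=current_position()[2]
move_gripper(.0); st("grip")
for y in(130,145,160,170,177):
    servo_line([*AX,z],Q(y),rate=.05); st(y)
```

```text
False
down t5.1 [0.4905 0.0616 0.1245] yaw115.5 F [-0.8 -0.4  0.4] M [-0.11 -0.    0.09] gap0.0399 grip0.0
grip t5.7 [0.4901 0.0616 0.1241] yaw115.5 F [-0.2 -0.4  0.6] M [-0.01  0.02  0.02] gap0.0143 grip30.0
130 t6.1 [0.4899 0.0616 0.1244] yaw129.8 F [ 1.2 -0.5 -0.1] M [-0.05 -0.03 -0.04] gap0.0142 grip30.0
145 t6.5 [0.4902 0.0618 0.1245] yaw144.7 F [ 0.6  0.3 -0. ] M [ 0.15 -0.17 -0.01] gap0.0137 grip30.0
160 t6.9 [0.4904 0.0618 0.1246] yaw159.7 F [ 1.7  1.4 -0.7] M [ 0.33 -0.3   0.01] gap0.0136 grip30.0
170 t7.2 [0.4904 0.0619 0.1246] yaw169.7 F [2.  3.7 0.3] M [ 0.62 -0.5  -0.04] gap0.0141 grip30.0
177 t7.5 [0.4905 0.062  0.1247] yaw176.7 F [3.  3.1 0.8] M [ 0.85 -0.62 -0.03] gap0.0138 grip30.0
```

Gripped, turned into line with the ears. Now lower gently.

Run:
```python
from h import *
z=.1246
for k in range(1,7):
    h=servo_line([*AX,z-.002*k],Q(177),rate=.01,contact_N=12); st(k)
    if h: print("contact"); break
```

```text
1 t7.8 [0.4907 0.062  0.1228] yaw176.8 F [4.2 4.6 0.2] M [ 1.06 -0.77 -0.04] gap0.0138 grip30.0
2 t8.2 [0.4907 0.0621 0.1208] yaw176.8 F [3.7 5.3 0.7] M [ 1.1  -0.78 -0.02] gap0.0138 grip30.0
3 t8.5 [0.4907 0.0621 0.1187] yaw176.8 F [3.2 5.3 0.7] M [ 1.12 -0.73  0.02] gap0.0137 grip30.0
4 t8.9 [0.4907 0.0621 0.1168] yaw176.8 F [3.3 5.7 1.9] M [ 1.16 -0.73 -0.01] gap0.0137 grip30.0
5 t9.2 [0.4907 0.0621 0.1148] yaw176.8 F [3.3 4.4 0.4] M [ 1.1  -0.78 -0.09] gap0.0138 grip30.0
6 t9.6 [0.4907 0.0621 0.1128] yaw176.8 F [3.6 5.2 1.1] M [ 1.08 -0.73 -0.05] gap0.0137 grip30.0
```

Run:
```python
from h import *
A=AX+[.0012,.001]; z0=.1128
for a in list(range(5,56,5))+[57]:
    servo_line([*A,z0-.004*min(a,45)/45],Q(177-a),rate=.03); st(a)
    if abs(current_torque()[2])>2.5 : print("stop"); break
```

```text
5 t9.8 [0.4907 0.0623 0.1121] yaw172.0 F [ 1.5  0.5 -0.2] M [ 0.35 -0.24 -0.08] gap0.0137 grip30.0
10 t10.1 [0.4906 0.0623 0.1117] yaw167.2 F [0.6 1.2 1. ] M [ 0.16 -0.17 -0.04] gap0.0138 grip30.0
15 t10.3 [0.4906 0.0624 0.1113] yaw162.2 F [0.5 0.  0.3] M [ 0.06  0.02 -0.04] gap0.0138 grip30.0
20 t10.6 [0.4907 0.0625 0.1109] yaw157.3 F [-0.4  0.3 -0.7] M [0.07 0.08 0.05] gap0.0139 grip30.0
25 t10.8 [0.4909 0.0626 0.1105] yaw152.3 F [-0.5  0.9 -0.7] M [ 0.07  0.05 -0.05] gap0.0137 grip30.0
30 t11.1 [0.4911 0.0626 0.1101] yaw147.3 F [-0.1 -0.2  0.6] M [-0.04 -0.04  0.04] gap0.0138 grip30.0
35 t11.3 [0.4911 0.0626 0.1097] yaw142.3 F [ 0.5 -0.2 -0.8] M [-0.03 -0.04 -0.04] gap0.0137 grip30.0
40 t11.6 [0.4912 0.0626 0.1092] yaw137.3 F [-0.6  0.1 -0.8] M [0.   0.01 0.05] gap0.0139 grip30.0
45 t11.8 [0.4912 0.0626 0.1088] yaw132.3 F [-0.2 -0.1 -0.7] M [-0.05  0.03  0.02] gap0.0137 grip30.0
50 t12.1 [0.4912 0.0626 0.1088] yaw127.3 F [ 0.   0.7 -0.2] M [-0.05  0.04  0.01] gap0.0140 grip30.0
55 t12.3 [0.4912 0.0626 0.1088] yaw122.3 F [-0.4  1.3  0.1] M [-0.05  0.01 -0.02] gap0.0136 grip30.0
57 t12.6 [0.491  0.0625 0.1088] yaw120.2 F [-1.  -0.4 -0.4] M [-0.06  0.15  0.35] gap0.0136 grip30.0
```

The stop is felt at about 56°. Release, retreat and check.

Run:
```python
from h import *
move_gripper(.035); st("rel")
p=current_position()
servo_line([p[0],p[1],.20],rate=.1); move_ptp([.40,.25,.30],Q(120)); st()
for cam in("top","scene"):
    c=capture(cam); P=world(c,c["range_z"]>0)
    N=P[(abs(P[:,0]-.49)<.06)&(P[:,1]>.01)&(P[:,1]<.12)]
    bar=N[(N[:,2]>.128)&(N[:,2]<.155)]; lid=N[(N[:,2]>.098)&(N[:,2]<.122)&(np.hypot(*(N[:,:2]-AX).T)<.033)]
    w,V=np.linalg.eigh(np.cov(bar[:,:2].T)); n=np.linalg.svd(lid-lid.mean(0))[2][2] if len(lid)<3000 else 0
    print(cam,len(bar),bar.mean(0).round(4),np.median(bar[:,2]),np.degrees(np.arctan2(V[1,1],V[0,1])),"lidz",np.median(lid[:,2]),n)
    cv2.imwrite(f"pics/{cam}2.png",cv2.resize(c["image"][120:270,150:420],None,fx=2.9,fy=2.9))
```

```text
rel t13.1 [0.4912 0.0626 0.1088] yaw120.0 F [-0.   1.  -0.1] M [-0.03  0.06 -0.03] gap0.0347 grip0.0
 t15.1 [0.4001 0.2493 0.2992] yaw120.0 F [-0.2 -0.3 -0.4] M [-0.08  0.   -0.01] gap0.0344 grip0.0
top 206 [0.4907 0.0628 0.133 ] 0.13293300994171672 121.33979133611784 lidz 0.10376415206479997 [-0.00124226 -0.0018467   0.99999752]
scene 119 [0.4876 0.0612 0.1314] 0.13179629122206532 120.46152821236554 lidz 0.10303331513708 [-0.23524221 -0.21577096  0.94768349]
```

View pics/scene2.png

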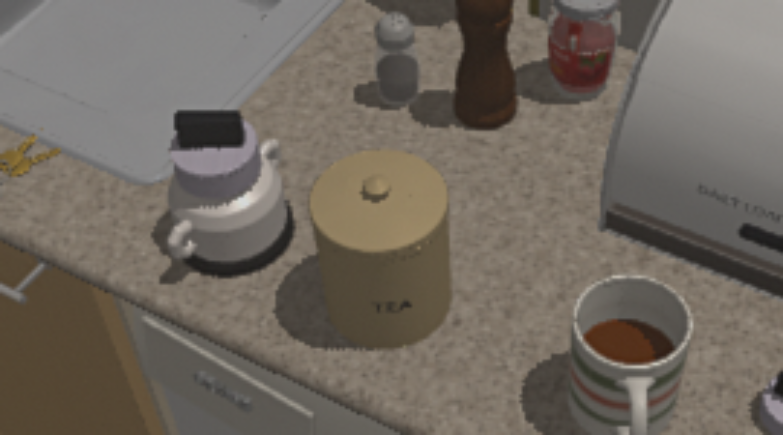

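The picture shows the lid seated on the jar with its bar at crop (208,128). The canister and mug are where they were. The lid is 15 mm lower, level, and about 56° clockwise of the ears, so it is home.

```bash
python3 -c "
from bench import *
print(close_job())"
```

```text
the job is handed in; nothing more can be done
None
```

I turned the lid back until it dropped into the thread start, screwed it clockwise to the stop, let go and handed the job in. In the last pictures it sat level, 15 mm lower and about 56° clockwise of the ears, with the canister and mug where they had stood; the verdict was not shown.

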